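# Hold a new core blade in the slot of the laser marker

### The job

Fold both flaps of the carton well back past upright so that they stay open, and take out the plain flat steel blade, the one without a head. Lower it upright, foot first, through the slot in the top of the laser marker until about 60 mm of it is inside, and finish still holding it there, hanging steady in the gripper for marking: nothing in there carries it, so do not let go. Leave the two headed blades standing in the carton and everything else on the bench where it is.

Things in the scene. Friction and masses are not known exactly. Their poses are not given: they have to be found in the camera images.
- carton: Brown cardboard carton standing firmly, 208 (x, long) x 138 (y) mm, rim 131 mm above the bench, walls 4 mm, floor 5 mm. Origin: centre of its underside, z up. Position and turn vary; it may stand left or right, with the marker on the other side. Two flaps, hinged on the long rims (y = +69 and -69 mm, z = 131 mm), cover the top, slit open and sprung up 0.8 to 1.15 rad at the start
- packing (a point): centre of the top of the rigid packing block in the carton, 75 mm above the bench, axes as the carton. It has three through slots in a row at x = -55, 0 and +55 mm, y = 0, each 13 (x) x 43 (y) mm, down to the carton floor. A steel blade stands in each; which blade is in which slot varies
- flap_left (a joint): hinge of the carton flap on the carton's +y side, rad: 0 = shut (flat over the mouth), 1.57 = upright, grows as it opens outward, stop at 2.5. The flap is 204 (along x) x 67 (hinge to free edge) x 4 mm, 30 g, and stays at whatever angle it is left (moves with under 1 N at the edge)
- flap_right (a joint): the same for the flap on the carton's -y side
- blade: the plain ground-steel core blade, a flat bar 10 (x) x 40 (y) x 120 mm (z) with no head, about 0.38 kg. Origin: centre of its foot (lower end), z up. It stands in a slot of the packing, foot 5 mm and top 125 mm above the bench, 50 mm standing above the block; x, y along the carton's. At least 35 mm is free beside each broad face (x). Either way round will do
- blade_wide_head: steel blade of the same 10 x 40 x 120 mm whose top 16 mm is a head 62 mm wide in y (a T); not wanted. Origin: centre of its foot
- blade_thick_head: steel blade of the same 10 x 40 x 120 mm whose top 16 mm is a head 22 mm thick in x; not wanted. Origin: centre of its foot
- marker: benchtop laser marker, fixed, 260 (x) x 220 (y) mm: white housing, flat deck 130 mm above the bench; at its rear (+x) a grey laser unit 160 mm high (lamp to 172), its face 100 mm behind the slot's centre. Red stop button (148 mm high) and key on the deck's front corners, 60 mm ahead of the slot's centre (-x) and 88 mm aside. Origin: centre of the underside, z up. Position and turn vary
- marker_slot (a point): centre of the slot's mouth, level with the deck, 130 mm above the bench, axes as marker. The slot, in a bare-metal liner 25 mm deep, goes straight down: 12 mm wide (x), 43 mm long (y), so the blade has 2 mm of play in thickness, 3 mm in width; top 4 mm bevelled outward as a lead-in. Below: a chamber 100 x 160 mm, its floor 100 mm under the deck
- handpiece: black polishing handpiece lying on the bench, 170 mm long; leave it. Origin under its middle
- paste_jar: polishing paste jar, 48 mm across, 45 mm high, on the bench between carton and marker; leave it. Origin: centre of the underside
- brush: small brush lying on the bench between carton and marker; leave it. Origin under its middle
- wrench: wrench lying on the bench; leave it. Origin under its middle
- oil_bottle: oil bottle, 56 mm across, 120 mm high, beyond carton and marker; leave it. Origin: centre of the underside

How it is judged:
By the outcome, as a careful person would: the job done as asked, in the order asked, and still so for the second after the job is handed in, while the arm keeps its last pose, push and grip.
It also fails if it takes over 64 s, if anything falls off the work surface, if the arm or the gripper's body presses on something with over 40 N, if the wrist force passes 120 N, or if a joint passes its speed limit or range.

### The arm

A 6-joint arm with a two-finger parallel gripper is mounted at the origin on the work surface. World frame = base frame: x ahead of the robot, y to its left, z up, the work surface at z = 0. Lengths are in mm, angles in rad, forces in N, time in s.
With the tool pointing down it reaches from about 300 to 775 mm from the base axis. Payload 14.6 kg.
Tool frame: the origin (TCP) lies between the finger pads; the fingertips stand 19 mm ahead of it and the grasp point (between the pads) is the TCP; z points along the fingers, y is the line along which they close (so a half turn about z gives the same grasp; the last joint's range is limited). The gripper opens to 94 mm and grips with 3 to 60 N. Pads are 16 mm wide; open, the fingers measure 119 mm over their backs; the gripper's body (75 mm by 177 mm) begins 78 mm behind the grasp point.
Start: joints at [-1.416, 0.3, 1.521, -0, 1.321, -0.067], TCP at [120.986, -536.518, 224.446] pointing down, gripper open.
Joint ranges: [-3.03, 3.03], [-0.79, 2.21], [0.23, 2.52], [-1.04, 4.18], [0, 3.07], [-2.55, 2.55]. Speed limits (rad/s): [2.22, 2.22, 2.57, 3.14, 3.14, 3.14].

### API

Orientations are given as [roll, pitch, yaw] about the fixed x, y, z axes, in that order (R = Rz(yaw) Ry(pitch) Rx(roll)).
In Python, from cell import monitor, imaging, job, find_in, trace gives the robot as it stands. The module is installed in compiled form; this text tells all that it offers.
- The arm moves only by the tool arm_command, never from a script. Its argument "steps" is a list of rows, each a list of 5 numbers: the opening, from 0 (shut) to 1 (fully open), then the shift along the tool's x, y, z in mm, then the turn about the tool's z in degrees. In form: [[gripper, dx, dy, dz, turn], ...]. A call has 1 to 20 rows; each row is the pose to reach, as a shift and turn from the pose commanded when the call began, along the tool's axes at that moment; what a row does not reach only later rows make up. A row lasts 1/8 s, in which the tool goes at most 62.5 mm and 10.7 degrees, less where a joint would pass 70% of its speed; a pose out of reach is approached as far as the arm can. A call with a gripper value outside its range is refused whole. The fingers move at their own pace and stop on an object; "force" is the grip in N (left out, the last holds). Time passes only in rows, so rows that repeat a pose let the fingers close. It gives the time, the measured TCP pose, the force, the opening and the grip force at its end, in the units of the state.
- monitor.read_state(): the state, without advancing time (a new reading comes with each control period).
- imaging.camera(name): name is "scene" or "top" or "wrist"; returns a dict with "img" (400x640x3 uint8, red, green, blue), "mtx" (3x3 intrinsics, pixels), "view" (4x4, takes a point from world to camera coordinates). Camera axes: x right, y down, z forward; pixel columns grow to the right and rows downward; lengths in mm; the calibration is good to about 2 mm. A picture is of the moment at which its call begins. There is no depth.
- job.sign_off(): hands the job in; it is judged then, once.
Trained networks look in a picture, given as the dict that the camera call returned (one of the last four; its "shot" number tells which), for a name from the list of things; names that differ only in an ending like _2 or _b are one class to them, and where a whole thing is asked for, a point or a joint stands for the part that bears it (a point fixed in the world has none). Each returns a list of dicts, best first, with "p" (0 to 1); they miss things now and then, are a little off and sometimes report something else, mostly with a low value. They report only what shows in the picture. A call takes as long as a camera call.
- find_in(picture, target): "rect" ([centre column, centre row, width, height] in pixels, round what is visible of it).
- trace(picture, target): "region" (400x640 bool, what is visible of it) and "rect" ([centre column, centre row, width, height] in pixels, round what is visible of it).
The state is a dict: "clock": time; "joints": joint angles; "qd": joint speeds; "effort": joint torques, N m; "eef_pos": TCP position; "eef_rot": TCP orientation; "wrist_force": force on the tool from outside, world axes, zero at the start; "moment": the same for the moment, N m; "finger_gap": finger opening in mm; "finger_force": force on a finger pad.
Only numpy, scipy, OpenCV 4.12 (cv2) and the standard library are available. Lean on these libraries where they do the work, as an engineer would, in place of code of your own. Each camera call takes 0.05 s, during which the arm holds its last target. There are 200 camera calls.

## Working session

There is one attempt and no reset: what is moved stays moved. The work goes in short steps, Python scripts to look and compute and a tool call to move; the robot and the scene stay as the last step left them, time stands still between calls to the robot, and variables do not carry over. Pictures are saved under pics/ and viewed, at most 10 in all, crops included, and the job is handed in when it is done.

Besides the shell and the picture viewer there is one more tool, called after "Call:" as name(argument=value, ...) on one line, values as JSON. arm_command: Moves the arm, as the interface text tells. Its arguments: {"type":"object","properties":{"steps":{"type":"array","items":{"type":"array","items":{"type":"number"}}},"force":{"type":"number"}},"required":["steps"]}

```bash
mkdir -p pics; cat > h.py <<'E'
import numpy as np, cv2
from cell import monitor, imaging, job, find_in, trace
def save(c,n): cv2.imwrite(f'pics/{n}.png',c['img'][:,:,::-1])
def proj(c,P):
    P=np.atleast_2d(P); q=(c['view']@np.c_[P,np.ones(len(P))].T)[:3]; u=c['mtx']@q; return (u[:2]/u[2]).T
def ray(c,uv):
    V=c['view'];R=V[:3,:3];o=-R.T@V[:3,3];d=R.T@np.linalg.inv(c['mtx'])@np.array([uv[0],uv[1],1.]);return o,d/np.linalg.norm(d)
def atz(c,uv,z):
    o,d=ray(c,uv);return o+d*(z-o[2])/d[2]
def tri(*cu):
    A=np.zeros((3,3));b=np.zeros(3)
    for c,uv in cu:
        o,d=ray(c,uv);M=np.eye(3)-np.outer(d,d);A+=M;b+=M@o
    return np.linalg.solve(A,b)
E
python3 - <<'E'
from h import *
np.set_printoptions(precision=1,suppress=True)
s=monitor.read_state();print(s)
im=[]
for n in ['scene','top']:
    c=imaging.camera(n);save(c,n);im.append(c['img']);R=c['view'][:3,:3];print(n,-R.T@c['view'][:3,3],R[2],c['mtx'][0,0])
    for t in ['carton','flap_left','blade','blade_wide_head','blade_thick_head','marker','marker_slot','paste_jar','brush','oil_bottle','handpiece','wrench']:
        try: r=find_in(c,t);print(n,t,[(np.round(x['rect']),round(x['p'],2)) for x in r[:3]])
        except Exception as e: print(t,e)
E
```

```text
{'clock': 0.0, 'joints': array([-1.4,  0.3,  1.5, -0. ,  1.3, -0.1]), 'qd': array([ 0.,  0., -0.,  0.,  0.,  0.]), 'effort': array([  0. , -53.2, -35.3,   0.1,   0. ,  -0. ]), 'eef_pos': array([ 120.9, -536.3,  223.9]), 'eef_rot': array([-3.1, -0. ,  0.2]), 'wrist_force': array([ 0.2, -0.1,  0.5]), 'moment': array([0. , 0. , 0.1]), 'finger_force': 0.0, 'finger_gap': 94.09856133980216}
scene [ 928.1 -178.5 1045.5] [-0.3  0.2 -0.9] 385.0970777751827
scene carton [(array([249., 226.,  73., 102.]), 0.77)]
scene flap_left [(array([266., 216.,  27.,  80.]), 0.61)]
scene blade [(array([268., 215.,  30.,  82.]), 0.61), (array([245., 208.,  15.,  11.]), 0.43)]
scene blade_wide_head [(array([247., 226.,  25.,  12.]), 0.48)]
scene blade_thick_head [(array([252., 247.,  20.,  15.]), 0.57)]
scene marker [(array([396., 151., 130., 127.]), 0.9)]
scene marker_slot [(array([397., 154., 125., 126.]), 0.74)]
scene paste_jar [(array([307., 158.,  14.,  25.]), 0.75), (array([224., 222.,  24.,  85.]), 0.52)]
scene brush [(array([329., 201.,  37.,  66.]), 0.79), (array([396., 152., 126., 124.]), 0.69)]
sce
[... 735 characters left out ...]
(array([255., 219.,  91., 106.]), 0.62), (array([386., 193.,  26.,  68.]), 0.54), (array([324., 252.,  18.,  17.]), 0.24)]
top marker_slot [(array([256., 218.,  93., 101.]), 0.73), (array([334., 164.,  22.,  20.]), 0.23)]
top paste_jar [(array([327., 254.,  14.,  16.]), 0.49), (array([476., 212.,  25.,  48.]), 0.27)]
top brush [(array([324., 210.,  13.,  62.]), 0.84)]
top oil_bottle [(array([334., 165.,  17.,  22.]), 0.76), (array([403., 199.,  16.,   5.]), 0.61), (array([403., 200.,  64.,  81.]), 0.34)]
top handpiece [(array([480., 217.,  19.,  39.]), 0.93), (array([402., 201.,  65.,  80.]), 0.63)]
top wrench [(array([254., 218.,  95., 104.]), 0.67), (array([184., 207.,  30.,  51.]), 0.63)]
```

View pics/scene.png

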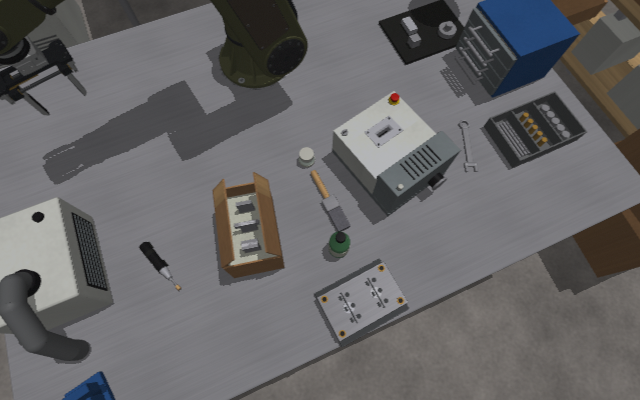

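View pics/top.png

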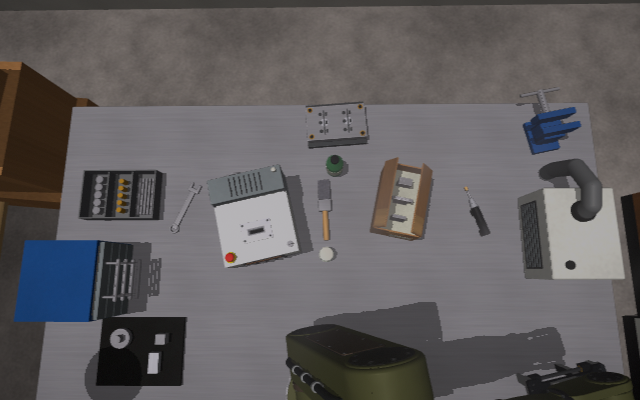

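The scene view shows the carton near (249,226), its three blades near (244,204), (246,226) and (250,245), and the marker slot at (383,131). In the top view the carton is at (402,200) and the slot at (256,230). I'll enlarge both.

```bash
python3 - <<'E'
from h import *
np.set_printoptions(precision=1,suppress=True)
s=imaging.camera('scene');t=imaging.camera('top')
a=cv2.resize(s['img'][165:285,200:300],None,fx=4,fy=4,interpolation=cv2.INTER_CUBIC)
b=cv2.resize(t['img'][150:250,360:440],None,fx=4.8,fy=4.8,interpolation=cv2.INTER_CUBIC)
o=np.zeros((480,800,3),np.uint8);o[:,:400]=a;o[:,400:784]=b
cv2.imwrite('pics/crop1.png',o[:,:,::-1])
print('slot',tri((s,(383,131)),(t,(256,230))),atz(t,(256,230),130),atz(s,(383,131),130))
for c,n in((s,'s'),(t,'t')):
  for uv in ([(244,204),(246,226),(250,245)] if n=='s' else [(404,184),(402,199),(398,216)]): print(n,atz(c,uv,125))
E
```

```text
slot [492.  208.2 131.3] [492.3 209.  130. ] [491.2 208.2 130. ]
s [ 536.8 -212.8  125. ]
s [ 594.  -228.2  125. ]
s [ 643.8 -235.8  125. ]
t [ 630.  -233.1  125. ]
t [ 584.1 -225.3  125. ]
t [ 532.9 -211.5  125. ]
```

View pics/crop1.png

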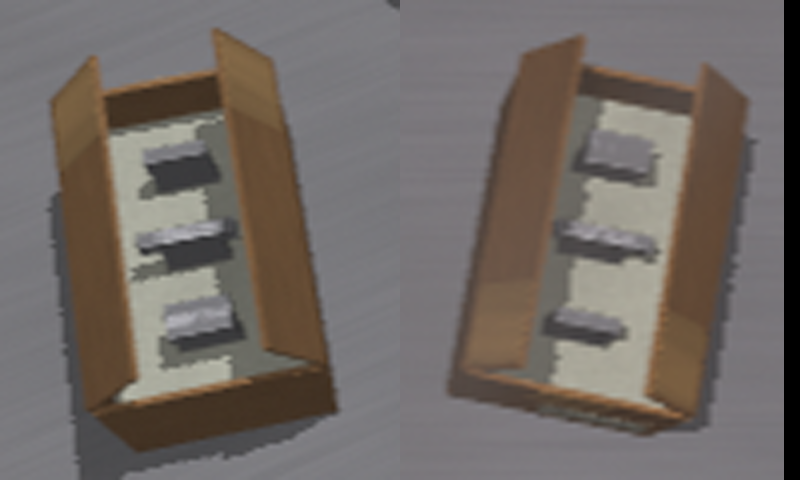

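The plain blade is in the slot nearest the robot, around (535,-212). The middle blade has the wide head and the far one the thick head. Next I'll go above the carton for a wrist view.

```bash
cat >> h.py <<'E'
from scipy.spatial.transform import Rotation as Ro
def shift(xyz,yaw=None):
    s=monitor.read_state();R=Ro.from_euler('xyz',s['eef_rot']).as_matrix()
    d=R.T@(np.array(xyz)-s['eef_pos']); y=s['eef_rot'][2]
    return np.round(d,1), None if yaw is None else round(-np.degrees((yaw-y+np.pi)%(2*np.pi)-np.pi),2)
E
python3 - <<'E'
from h import *
print(monitor.read_state()['eef_rot'],shift((560,-220,380),1.354),shift((560,-220,380),1.354-3.1416))
E
```

```text
[-3.14156776e+00 -1.09638796e-05  2.21751038e-01] (array([ 497.9, -212.2, -155.6]), np.float64(-64.87)) (array([ 497.9, -212.2, -155.6]), np.float64(115.13))
```

Call:
arm_command(steps=[[0,20,0,-60,-5],[0,70,-30,-120,-14],[0,125,-53,-156,-23],[0,180,-77,-156,-32],[0,235,-100,-156,-41],[0,290,-124,-156,-50],[0,345,-147,-156,-58],[0,400,-170,-156,-65],[0,450,-192,-156,-65],[0,498,-212,-156,-65],[0,498,-212,-156,-65],[0,498,-212,-156,-65],[0,498,-212,-156,-65],[0,498,-212,-156,-65]])

```text
clock: 3.15
eef_pos: [559.6, -220.9, 380.9]
eef_rot: [3.141, 0.0, 1.355]
wrist_force: [-0.1, 0.4, 0.4]
finger_gap: 0.4
finger_force: 0.0
```

```bash
python3 - <<'E'
from h import *
np.set_printoptions(precision=2,suppress=True)
s=monitor.read_state();print(s['clock'],s['eef_pos'],s['eef_rot'],s['joints'],s['finger_gap'])
c=imaging.camera('wrist');save(c,'w1');R=c['view'][:3,:3];print(-R.T@c['view'][:3,3],R,c['mtx'][0,0])
for t in ['flap_left','blade','blade_wide_head','blade_thick_head']:
    print(t,[(np.round(x['rect']),round(x['p'],2)) for x in trace(c,t)[:3]])
E
```

```text
3.15 [ 559.56 -220.88  380.89] [3.14 0.   1.35] [-0.44  0.36  1.08  0.    1.69 -0.22] 0.4224396969866459
[ 574.7  -150.73  539.8 ] [[ 0.98 -0.21  0.  ]
 [-0.21 -0.95  0.25]
 [-0.05 -0.24 -0.97]] 354.09199473112096
flap_left [(array([343., 120., 210.,  34.]), 0.95), (array([341., 166., 211., 128.]), 0.59)]
blade [(array([291., 161.,  17.,  39.]), 0.95)]
blade_wide_head [(array([336., 163.,  13.,  54.]), 0.69)]
blade_thick_head [(array([381., 159.,  18.,  37.]), 0.8)]
```

View pics/w1.png

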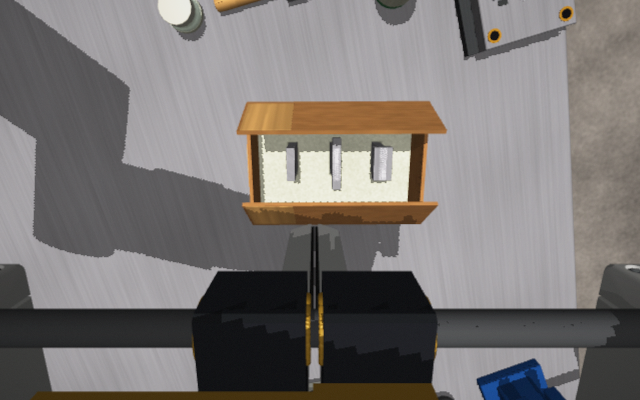

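The wrist view shows the plain blade at (291,161), the wide head at (336,163) and the thick head at (381,159). The flap free edges lie at rows 132 and 203, and the hinge rims at rows 102 and 224.

```bash
python3 - <<'E'
from h import *
np.set_printoptions(precision=1,suppress=True)
c=imaging.camera('wrist')
h=[atz(c,p,131) for p in [(249,103),(436,101),(428,223),(252,224)]]
print(np.array(h),np.mean(h,0),np.degrees([np.arctan2(*(h[1]-h[0])[1::-1]),np.arctan2(*(h[2]-h[3])[1::-1])]),np.linalg.norm(h[1]-h[0]),np.linalg.norm(h[0]-h[3]))
P={}
for t in ['blade','blade_wide_head','blade_thick_head']:
    r=trace(c,t)[0];v,u=np.nonzero(r['region']);P[t]=atz(c,(u.mean(),v.mean()),125);print(t,r['rect'],P[t])
# two-view check on blade top, via scene trace
s=imaging.camera('scene');print(tri((c,(288,161)),(s,(244,203))))
y=np.arctan2(*(P['blade_thick_head']-P['blade'])[1::-1]);print(y,np.linalg.norm(P['blade_thick_head']-P['blade']))
E
```

```text
[[ 503.8 -135.1  131. ]
 [ 708.3 -177.4  131. ]
 [ 680.2 -318.3  131. ]
 [ 470.6 -273.9  131. ]] [ 590.7 -226.2  131. ] [-11.7 -11.9] 208.77837675890234 142.79296186489012
blade [290.2, 161.6, 15.3, 39.9] [ 535.  -209.9  125. ]
blade_wide_head [342.0, 117.9, 213.0, 36.9] [ 599.9 -173.2  125. ]
blade_thick_head [381.2, 159.1, 20.4, 35.0] [ 637.8 -232.9  125. ]
[ 529.  -211.5  112. ]
-0.22043409992621638 105.39259073384537
```

Call:
arm_command(steps=[[0,1,31,60,-0.5],[0,1,31,120,-0.5],[0,1,31,170,-0.5],[0,1,31,207,-0.5],[0,1,31,207,-0.5],[0,16,31,207,-0.5],[0,30,31,207,-0.5],[0,42,31,207,-0.5],[0,54,31,207,-0.5],[0,66,31,207,-0.5],[0,76,31,207,-0.5],[0,83,31,207,-0.5],[0,83,31,207,-0.5],[0,83,31,207,-0.5]])

```text
clock: 5.4
eef_pos: [608.1, -145.8, 173.4]
eef_rot: [-3.142, -0.0, 1.365]
wrist_force: [0.3, 1.1, -0.2]
finger_gap: 0.5
finger_force: 0.0
```

Call:
arm_command(steps=[[0,-40,0,0,0],[0,-80,0,0,0],[0,-98,0,0,0],[0,-112,0,0,0],[0,-124,0,0,0],[0,-136,0,0,0],[0,-148,0,0,0],[0,-158,0,0,0],[0,-164,0,0,0],[0,-164,0,0,0],[0,-164,0,0,0],[0,-120,0,-30,0],[0,-82,0,-80,0],[0,-110,-33,-140,0],[0,-150,-53,-156,0],[0,-150,-53,-156,0],[0,-150,-53,-156,0]])

```text
clock: 7.52
eef_pos: [525.7, -281.3, 328.9]
eef_rot: [-3.141, -0.0, 1.365]
wrist_force: [0.6, 0.9, 0.2]
finger_gap: 0.1
finger_force: 0.0
```

```bash
python3 - <<'E'
from h import *
np.set_printoptions(precision=1,suppress=True)
c=imaging.camera('wrist');save(c,'w2');s=imaging.camera('scene')
print(monitor.read_state()['eef_pos'],monitor.read_state()['clock'])
for k,n in((c,'w'),(s,'s')):
  for t in ['flap_left','blade','blade_wide_head','blade_thick_head']:
    print(n,t,[(np.round(x['rect'],1),round(x['p'],2)) for x in trace(k,t)[:2]])
E
```

```text
[ 526.  -280.9  328.4] 7.625
w flap_left [(array([369.4,  16.8, 236.2,  33.6]), 0.9)]
w blade [(array([370.1, 121.5, 236.5, 242.9]), 0.71), (array([308.1, 108.8,  15.6,  43.5]), 0.66)]
w blade_wide_head [(array([359.3, 107.9,  18. ,  66.9]), 0.73)]
w blade_thick_head [(array([413.5, 108.4,  33.7,  37.6]), 0.96)]
s flap_left [(array([282.6, 212.7,  32.5,  83. ]), 0.66)]
s blade [(array([244.3, 208.9,  14.2,  13. ]), 0.54)]
s blade_wide_head [(array([246.1, 228.2,  20.9,  11.6]), 0.47)]
s blade_thick_head [(array([251.3, 245.6,  21.2,  10. ]), 0.72)]
```

View pics/w2.png

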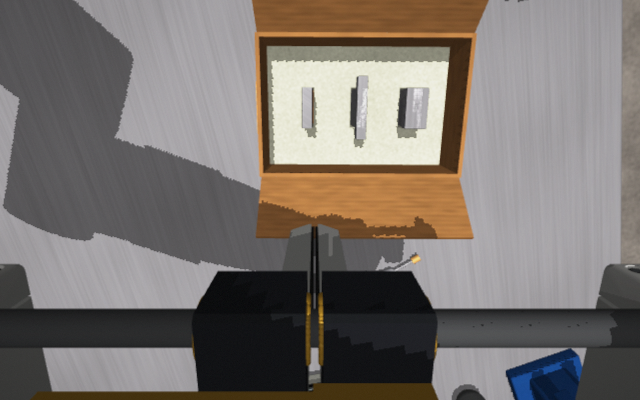

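Both flaps lie folded back. The blade tops are at (308,108), (361,108) and (414,108), with the plain one on the left. Next I'll measure precisely.

```bash
python3 - <<'E'
from h import *
from scipy.optimize import least_squares
import pickle
np.set_printoptions(precision=2,suppress=True)
c=imaging.camera('wrist');s=imaging.camera('scene');pickle.dump((c,s),open('a.pkl','wb'))
h=np.array([atz(c,p,131) for p in [(255.5,33.5),(475,34),(462.5,174.5),(261.5,176)]])
print(h,h.mean(0),[np.linalg.norm(h[i]-h[i-1]) for i in range(4)],np.arctan2(*(h[1]-h[0])[1::-1]),np.arctan2(*(h[2]-h[3])[1::-1]))
# right flap angle
m=(h[2]+h[3])/2;yw=-.207;n=np.array([np.sin(yw),-np.cos(yw),0])
for a in (1.9,2.0,2.1,2.2,2.3,2.4): print(a,proj(c,m+67*(-np.cos(a)*n+np.array([0,0,np.sin(a)])))[0])
g=cv2.cvtColor(c['img'],cv2.COLOR_RGB2GRAY);hsv=cv2.cvtColor(c['img'],cv2.COLOR_RGB2HSV)
print(g[84:132:4,298:320])
for t in ['blade','blade_wide_head','blade_thick_head']:
    for q in trace(c,t)[:2]:
        r=q['region'].astype(np.uint8)
        if r.sum()<3000:
            v,u=np.nonzero(r);print(t,u.min(),u.max(),v.min(),v.max(),atz(c,(u.mean(),v.mean()),125))
E
```

```text
[[ 499.18 -138.87  131.  ]
 [ 699.62 -181.05  131.  ]
 [ 674.65 -312.22  131.  ]
 [ 472.12 -271.7   131.  ]] [ 586.39 -225.96  131.  ] [np.float64(135.56068719259366), np.float64(204.83001245200956), np.float64(133.52552385845712), np.float64(206.53488142651585)] -0.20742794982045132 -0.19746759636430697
1.9 [370.53 214.16]
2.0 [369.8  220.05]
2.1 [369.01 225.25]
2.2 [368.15 229.75]
2.3 [367.26 233.49]
2.4 [366.33 236.47]
[[232 233 234 237 236 233 228 227 229 230 233 232 233 234 234 232 231 230
  231 232 234 235]
 [236 234 229 196 168 196 196 192 191 193 195 197 199 170  79 138 216 233
  232 233 234 233]
 [231 229 225 199 163 188 191 192 192 193 194 193 192 157  68 145 217 230
  230 231 233 232]
 [232 232 229 203 170 198 196 192 190 186 185 187 188 159  68  95 165 223
  229 228 230 235]
 [233 232 231 206 171 199 195 196 195 193 191 191 193 159  70  99 126 187
  232 231 229 227]
 [232 232 228 199 173 195 189 190 192 191 191 191 193 163  70 100 131 141
  191 234 234 235]
 [230 229 228 207 174 193 187 187 188 187 187 187 187 156  71 102 130 174
  223 231 233 232]
 [230 230 228 203 175 193 187 186 184 184 184 185 185 151  68  99 133 140
  185 229 228 227]
 [227 227 224 200 173 188 183 187 187 186 185 183 183 149  70 100 129 186
  230 231 232 231]
 [232 230 229 205 169 185 180 181 182 180 180 180 182 150  65 103 129 135
  182 229 230 232]
 [227 226 223 196 165 188 186 184 181 179 177 176 177 144  68 105 129 171
  213 223 231 231]
 [230 233 234 230 219 215 194 138 137 138 139 138 139 136 130 133 133 136
  189 235 236 236]]
blade 302 312 88 127 [ 531.85 -214.75  125.  ]
blade 350 367 75 138 [ 583.39 -223.74  125.  ]
blade_wide_head 350 368 76 138 [ 583.26 -224.02  125.  ]
blade_thick_head 398 427 87 127 [ 635.52 -235.86  125.  ]
```

Call:
arm_command(steps=[[0.43,33,-4,0,0],[0.43,66,-8,20,0],[0.43,66,-8,70,0],[0.43,66,-8,120,0],[0.43,66,-8,154,0],[0.43,66,-8,154,0],[0.43,66,-8,154,0],[0.43,66,-8,154,0]])

```text
clock: 9.28
eef_pos: [531.8, -215.7, 177.2]
eef_rot: [3.139, 0.001, 1.365]
wrist_force: [-0.9, -0.3, -0.6]
finger_gap: 40.0
finger_force: 0.0
```

```bash
python3 - <<'E'
from h import *
import pickle
np.set_printoptions(precision=2,suppress=True)
a=pickle.load(open('a.pkl','rb'))[0]
c=imaging.camera('wrist');save(c,'w3');st=monitor.read_state();print(st['eef_pos'],st['eef_rot'],st['finger_gap'])
pickle.dump((c,),open('b.pkl','wb'))
for q in trace(c,'blade')[:2]:
    v,u=np.nonzero(q['region']);print(q['p'],q['rect'],u.min(),u.max(),v.min(),v.max())
T=st['eef_pos'];R=Ro.from_euler('xyz',st['eef_rot']).as_matrix()
print('tcp px',proj(c,T),'expected blade',proj(c,[531.6,-214.8,125]))
E
```

```text
[ 531.71 -215.66  176.95] [3.14 0.   1.36] 40.169147639906825
0.78 [311.9, 207.1, 23.8, 76.3] 305 322 169 246
tcp px [[314.25 255.06]] expected blade [[313.6  219.29]]
```

View pics/w3.png

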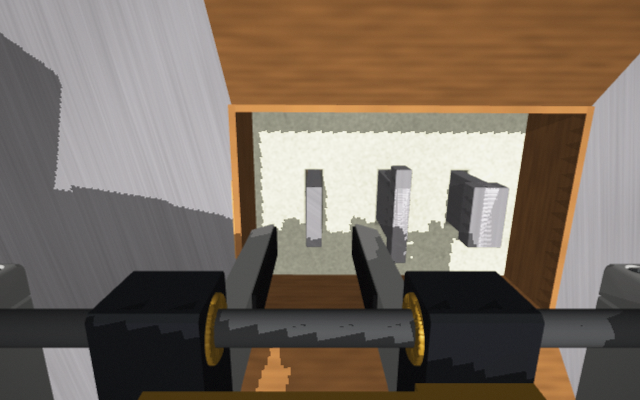

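The wrist view shows the blade's top face at columns 306–322 and rows 186–247, centred between the open fingers.

```bash
python3 - <<'E'
from h import *
import pickle
np.set_printoptions(precision=2,suppress=True)
a=pickle.load(open('a.pkl','rb'))[0];c=pickle.load(open('b.pkl','rb'))[0]
g=cv2.cvtColor(c['img'],cv2.COLOR_RGB2GRAY);print(g[164:256:4,314]);print(g[200,300:328],g[235,300:328])
p=tri((a,(306.7,107.4)),(c,(314,216.5)));print(p,shift((p[0],p[1],104)))
print(atz(c,(314,216.5),125),shift(atz(c,(314,216.5),125)))
E
```

```text
[240 225  87  87  88  88 182 182 180 178 185 187 184 180 181 181 181 182
 179  98 104 148 153]
[234 233 234 232 210 164 134 180 184 185 184 183 181 177 178 177 176 177
 178 181 177 147 109 139 150 199 239 240] [151 147 143 142 145 140 143 174 178 179 179 180 180 180 178 177 179 180
 182 182 179 165 149 149 147 148 152 155]
[ 531.86 -214.22  121.31] (array([ 1.4, -0.1, 72.6]), None)
[ 532.22 -213.05  125.  ] (array([ 2.6,  0. , 51.6]), None)
```

Call:
arm_command(steps=[[0.43,2,0,25,0],[0.43,2,0,50,0],[0.43,2,0,72,0],[0.43,2,0,72,0],[0,2,0,72,0],[0,2,0,72,0],[0,2,0,72,0],[0,2,0,72,0],[0,2,0,72,0],[0,2,0,72,0]], force=40)

```text
clock: 10.62
eef_pos: [531.9, -213.6, 103.9]
eef_rot: [3.141, 0.0, 1.365]
wrist_force: [-0.4, 0.4, 5.7]
finger_gap: 10.0
finger_force: 40.0
```

Call:
arm_command(steps=[[0,0,0,-8,0],[0,0,0,-20,0],[0,0,0,-35,0],[0,0,0,-55,0],[0,0,0,-80,0],[0,0,0,-110,0],[0,0,0,-145,0],[0,0,0,-180,0],[0,0,0,-215,0],[0,0,0,-235,0],[0,0,0,-235,0],[0,0,0,-235,0]])

```text
clock: 12.12
eef_pos: [531.4, -213.3, 337.6]
eef_rot: [-3.14, -0.0, 1.365]
wrist_force: [-0.3, -0.2, -5.1]
finger_gap: 9.9
finger_force: 40.0
```

```bash
python3 - <<'E'
from h import *
np.set_printoptions(precision=2,suppress=True)
s=monitor.read_state();print(s['eef_pos'],s['wrist_force'],s['moment'],s['finger_gap'])
c=imaging.camera('scene');t=imaging.camera('top')
a=cv2.resize(c['img'][85:215,325:465],None,fx=2.8,fy=2.8,interpolation=cv2.INTER_CUBIC)
b=cv2.resize(t['img'][155:275,200:310],None,fx=3.6,fy=3.6,interpolation=cv2.INTER_CUBIC)
d=cv2.resize(c['img'][150:290,190:310],None,fx=1.6,fy=1.6)
print(a.shape,b.shape,d.shape)
o=np.zeros((590,800,3),np.uint8);o[:364,:392]=a;o[:432,400:796]=b;o[366:590,:192]=d
cv2.imwrite('pics/m.png',o[:,:,::-1])
E
```

```text
[ 531.37 -213.34  337.56] [-0.25 -0.17 -5.13] [ 0.01 -0.1   0.01] 9.906595062531874
(364, 392, 3) (432, 396, 3) (224, 192, 3)
```

View pics/m.png

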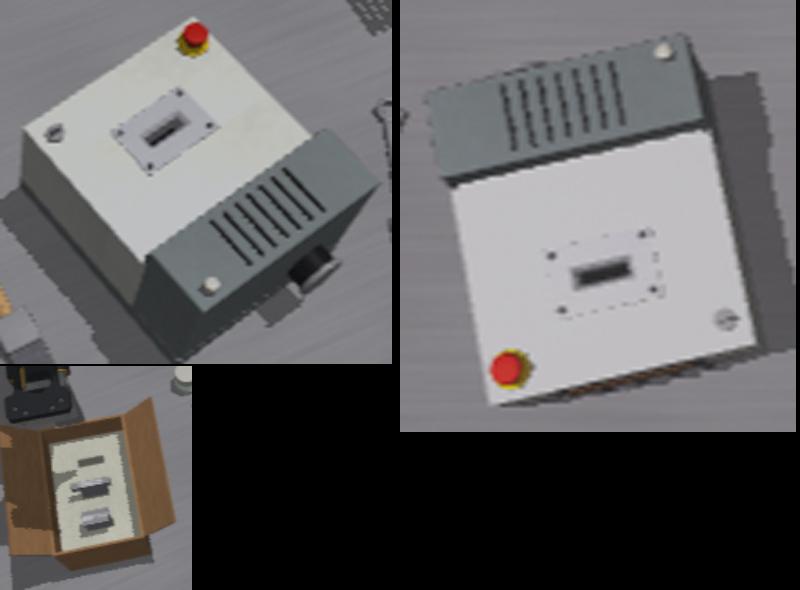

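The headed blades are still standing and both flaps are open. The slot is at (602,272) in the top crop and (165,129) in the scene crop. Next is the marker pose.

```bash
python3 - <<'E'
from h import *
np.set_printoptions(precision=3,suppress=True)
c=imaging.camera('scene');t=imaging.camera('top')
T=lambda x,y:(200+(x-400+.5)/3.6-.5,155+(y+.5)/3.6-.5)
S=lambda x,y:(325+(x+.5)/2.8-.5,85+(y+.5)/2.8-.5)
tp=[(551,255),(642,234),(653,290),(561,310)]; sp=[(181,92),(121,132),(150,166),(209,125)]
A=np.array([atz(t,T(*p),130) for p in tp]);B=np.array([atz(c,S(*p),130) for p in sp])
for X in (A,B):
    print(X[:,:2].tolist(),X.mean(0)); y=X[0]+X[3]-X[1]-X[2]; print('yaw',np.arctan2(-y[0],y[1]))
print(tri((t,T(602,272)),(c,S(165,129))))
e=atz(t,T(490,404),130)-atz(t,T(754,345),130);print('edge',e,np.arctan2(-e[0],e[1]))
e=atz(t,T(453,186),130)-atz(t,T(490,404),130);print(e,np.arctan2(e[1],e[0]))
e=atz(t,T(711,130),130)-atz(t,T(754,345),130);print(e,np.arctan2(e[1],e[0]))
print(shift((491,120,345),1.571+.2))
E
```

```text
[[505.8976587123654, 252.21761871509267], [522.9797412798065, 177.59078531814689], [476.8608584228411, 167.40647228405365], [460.7986905687369, 242.34009389714998]] [491.634 209.889 130.   ]
yaw 0.21808646541890753
[[459.87724637165303, 244.1647742755246], [476.82821520001494, 169.12030894484397], [521.9756846000257, 177.87522430529575], [504.5662517025042, 251.71251187374853]] [490.812 210.718 130.   ]
yaw 0.22681845211404797
[491.67  209.563 131.072]
edge [-46.664 212.928   0.   ] 0.2157448367148657
[178.382  38.983   0.   ] 0.21515197764760896
[178.068  37.81   -0.   ] 0.20922651434340125
(array([ 318.1, -107.8,   -7. ]), np.float64(-23.27))
```

Call:
arm_command(steps=[[0,12,-3,0,-1],[0,40,-11,0,-3],[0,80,-22,0,-6],[0,125,-34,0,-9],[0,170,-46,0,-13],[0,215,-59,0,-17],[0,255,-70,0,-20],[0,288,-79,0,-22],[0,312,-85,0,-24.2],[0,324,-88.4,0,-24.2],[0,324,-88.4,0,-24.2],[0,324,-88.4,0,-24.2],[0,324,-88.4,0,-24.2],[0,324,-88.4,0,-24.2]])

```text
clock: 14.08
eef_pos: [511.4, 121.3, 338.5]
eef_rot: [-3.142, 0.0, 1.787]
wrist_force: [0.6, 0.5, -3.4]
finger_gap: 9.7
finger_force: 40.0
```

```bash
python3 - <<'E'
from h import *
import pickle
np.set_printoptions(precision=3,suppress=True)
st=monitor.read_state();print(st['eef_pos'],st['eef_rot'],st['clock'],st['finger_gap'],st['moment'])
c=imaging.camera('wrist');save(c,'w4');pickle.dump(c,open('c.pkl','wb'))
print('expected slot',proj(c,[491.4,209.7,130]))
u=proj(c,[491.4,209.7,130])[0].astype(int);k=c['img'][max(u[1]-60,0):u[1]+90,u[0]-70:u[0]+70]
cv2.imwrite('pics/w4c.png',np.hstack([cv2.resize(k,(420,k.shape[0]*3),interpolation=cv2.INTER_CUBIC)])[:,:,::-1]);print(u,k.shape)
E
```

```text
[511.394 121.281 338.451] [-3.142  0.     1.787] 14.075 9.705919331388808 [-0.017 -0.131  0.003]
expected slot [[313.994  83.16 ]]
[313  83] (150, 140, 3)
```

View pics/w4.png

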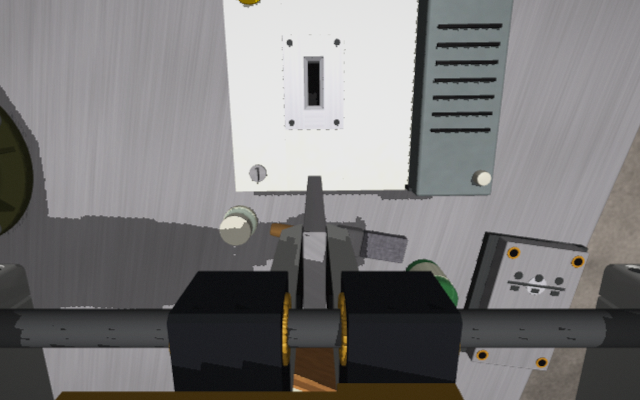

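The slot is at (313.5,83), matching the prediction of (314,83). The hanging blade's foot edge is near (315,177). I'll check the sub-pixel offsets of the slot and the foot.

```bash
python3 - <<'E'
from h import *
import pickle
np.set_printoptions(precision=2,suppress=True,linewidth=200)
c=pickle.load(open('c.pkl','rb'));st=monitor.read_state()
g=cv2.cvtColor(c['img'],cv2.COLOR_RGB2GRAY)
print('slot cols',g[70,298:330],g[95,298:330]);print('rows',g[50:114,314])
print('foot cols',g[181,300:330],g[200,300:330],g[222,300:330]);print('foot rows',g[170:245,310],g[170:185,319])
R=Ro.from_euler('xyz',st['eef_rot']).as_matrix();T=st['eef_pos']
def P(x,y,z): return proj(c,T+R@np.array([x,y,z]))[0]
for z in (-20,19,99): print(z,P(20,-5,z),P(20,5,z),P(-20,0,z))
a=np.array([np.cos(st['eef_rot'][2]),np.sin(st['eef_rot'][2]),0]);b=np.array([a[1],-a[0],0]);S=np.array([491.4,209.7,130])
print('slot exp',[proj(c,S+x*a+y*b)[0] for x,y in((21.5,0),(-21.5,0),(0,6),(0,-6))])
E
```

```text
slot cols [229 227 228 229 230 212 159 161 159 127  27  12  11  14  11  15  11  13  12  12  17  94 156 156 155 182 221 229 230 230 229 229] [227 224 224 224 227 213 172 161 160 140  83  37  35  35  37  36  36  36  30  11  11  77 141 157 155 180 218 227 227 227 226 226]
rows [230 230 229 230 231 230 171 129 130 129 117  76  59  33  14  15  13  13  11  13  11  11  13  13  12  14  13  13  12  11   9  13  13  13  11  13  12  15  13  12  13  15  21  33  37  36  35  36  35
  35  35  35  34  34  34 104 171 188 187 201 218 225 225 223]
foot cols [233 232 232 233 232 232 226 173  73  76  75  77  75  77  77  76  75  75  74  77  74 143 219 232 232 232 232 232 232 232] [155 157 158 159 157 130  70  74  73  72  75  74  75  75  74  75  76  76  76  75  76  76  78 116 159 160 159 158 158 158] [ 85  84  84  78  70  74  73  73  73  72  74  74  75  76  76  76  76  76  76  78  76  76  75  75  73  78  96 113 113 106]
foot rows [232 232 232 232 232 191 110  75  74  76  75  75  74  73  75  75  75  75  72  73  75  76  74  75  75  74  75  75  73  73  75  73  75  73  74  73  74  73  74  73  74  74  74  74  73  73  73  73  74
  74  74  74  74  74  74  73  74  73  74  75  75  85 136 152 152 156 158 158 160 158 156 156 157 157 155] [232 232 232 231 231 188 110  76  77  76  77  77  77  76  77]
-20 [302.8  231.03] [326.81 231.04] [314.75 315.83]
19 [305.16 204.87] [324.28 204.88] [314.68 274.59]
99 [307.88 174.75] [321.36 174.76] [314.59 225.76]
slot exp [array([314.  ,  60.12]), array([313.99, 105.5 ]), array([320.04,  83.16]), array([307.94,  83.16])]
```

Call:
arm_command(steps=[[0,12,0,0,0],[0,35,-0.4,0,0],[0,60,-0.6,0,0],[0,80,-0.8,10,0],[0,91.4,-0.8,30,0],[0,91.4,-0.8,55,0],[0,91.4,-0.8,80,0],[0,91.4,-0.8,97,0],[0,91.4,-0.8,97,0],[0,91.4,-0.8,97,0],[0,91.4,-0.8,97,0],[0,91.4,-0.8,97,0]])

```text
clock: 15.62
eef_pos: [491.0, 210.9, 242.0]
eef_rot: [3.141, -0.0, 1.787]
wrist_force: [0.3, -0.4, -2.6]
finger_gap: 9.8
finger_force: 40.0
```

```bash
python3 - <<'E'
from h import *
np.set_printoptions(precision=2,suppress=True,linewidth=200)
for i in range(3):
    c=imaging.camera('wrist');st=monitor.read_state();print(st['eef_pos'],st['eef_rot'],st['wrist_force'],st['moment'])
a=np.array([np.cos(1.788),np.sin(1.788),0]);b=np.array([a[1],-a[0],0]);S=np.array([491.4,209.7,130])+.4*a-.5*b
d=S-st['eef_pos'];print('slot in tool',d@a,d@b)
k=c['img'][140:300,240:390];t=imaging.camera('top')['img'][200:260,220:290];s=imaging.camera('scene')['img'][85:175,340:430]
o=np.zeros((480,800,3),np.uint8);o[:,:450]=cv2.resize(k,(450,480),interpolation=cv2.INTER_CUBIC);o[:340,455:795]=cv2.resize(s,(340,340),interpolation=cv2.INTER_CUBIC)
cv2.imwrite('pics/w5.png',o[:,:,::-1])
E
```

```text
[490.99 210.9  241.86] [ 3.14 -0.    1.79] [-0.03  0.61 -3.11] [-0.03 -0.15  0.05]
[490.95 210.85 241.7 ] [ 3.14 -0.    1.79] [ 0.79  0.06 -2.84] [-0.03 -0.14 -0.02]
[490.95 210.85 241.62] [ 3.14 -0.    1.79] [ 0.34 -0.56 -2.57] [-0.05 -0.1  -0.  ]
slot in tool -0.8167506836597674 -0.3037953044819218
```

View pics/w5.png

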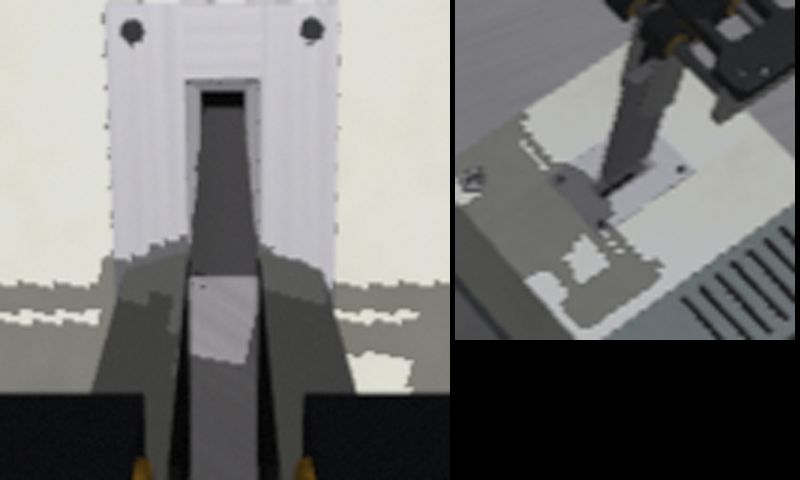

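The blade foot (columns 202–245) is centred over the slot (187–260). I'll enter the slot gently.

Call:
arm_command(steps=[[0,0,0,5,0],[0,0,0,10,0],[0,0,0,14,0],[0,0,0,18,0],[0,0,0,22,0],[0,0,0,26,0],[0,0,0,26,0],[0,0,0,26,0]])

```text
clock: 16.88
eef_pos: [491.0, 210.9, 215.6]
eef_rot: [3.141, -0.0, 1.787]
wrist_force: [-0.0, -0.4, -2.6]
finger_gap: 9.7
finger_force: 40.0
```

Call:
arm_command(steps=[[0,0,0,5,0],[0,0,0,11,0],[0,0,0,17,0],[0,0,0,23,0],[0,0,0,29,0],[0,0,0,35,0],[0,0,0,40,0],[0,0,0,44,0],[0,0,0,46.5,0],[0,0,0,46.5,0],[0,0,0,46.5,0],[0,0,0,46.5,0],[0,0,0,46.5,0]])

```text
clock: 18.5
eef_pos: [490.9, 210.9, 169.0]
eef_rot: [3.141, -0.0, 1.787]
wrist_force: [0.3, -0.6, -3.5]
finger_gap: 9.9
finger_force: 40.0
```

```bash
python3 - <<'E'
from h import *
np.set_printoptions(precision=2,suppress=True,linewidth=200)
s=imaging.camera('scene');c=imaging.camera('wrist');t=imaging.camera('top');st=monitor.read_state();print(st['eef_pos'],st['wrist_force'],st['moment'],st['finger_gap'],np.abs(st['qd']).max())
g=cv2.cvtColor(c['img'],cv2.COLOR_RGB2GRAY)
T=st['eef_pos'];a=np.array([np.cos(1.788),np.sin(1.788),0])
for z in(118,121,124,127,130):print(z,proj(c,T+a*19.7+np.array([0,0,z-T[2]]))[0])
for z in(186,189,192): print(z,proj(c,T+a*19.7+np.array([0,0,z-T[2]]))[0])
print(g[165:250,314])
o=np.zeros((420,800,3),np.uint8);o[:400,:400]=cv2.resize(s['img'][80:290,200:440],(400,400));o[:400,400:]=cv2.resize(c['img'][100:300,220:420],(400,400),interpolation=cv2.INTER_CUBIC)
cv2.imwrite('pics/end.png',o[:,:,::-1])
E
```

```text
[490.9  210.86 168.99] [ 0.59  0.22 -3.58] [-0.06 -0.05  0.05] 9.829082342697147 0.0014503231474692745
118 [314.61 190.86]
121 [314.61 192.06]
124 [314.62 193.29]
127 [314.62 194.56]
130 [314.62 195.86]
186 [314.72 229.42]
189 [314.73 231.92]
192 [314.74 234.51]
[181 181 183 184 186 187 184 184 182 181 182 184 184 182 183 181 178 178 180 179 183 182 160 124 112 111 111  88  63  62  63  64  65  62  62  63  63  64  64  63  62  62  62  62  62  63  64  64  63
  64  63  62  63  63  64  64  63  63  63  65  62  64  63  63  64  65  73 119 135 120 128 131 130 133 136 136 135 135 133 133 133 134 131 131 130]
```

View pics/end.png

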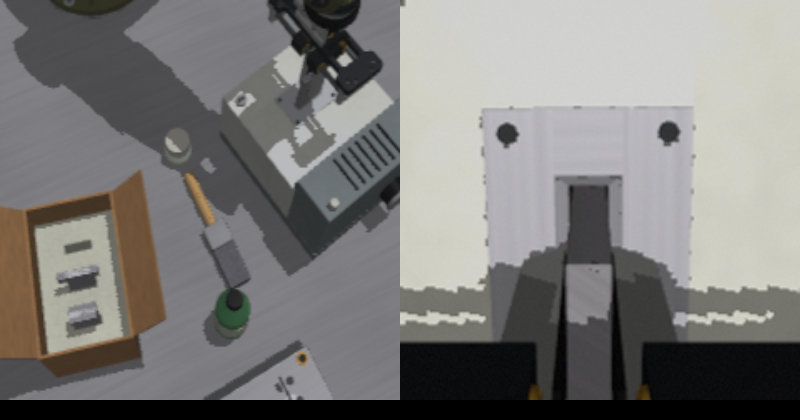

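The blade is in the slot with its top at about 190 mm, so about 60 mm is inside. Forces are just its weight, the flaps are open, and the headed blades stand in the carton. Handing in.

```bash
python3 -c "
from h import *
print(job.sign_off())"
```

```text
the job is handed in; nothing more can be done
None
```

I folded both flaps back to about 2.3 rad (right flap estimated from the wrist camera, left judged by eye) and lowered the plain blade about 60 mm into the marker slot. The gripper still holds it at 40 N with only its weight on the wrist, the headed blades stand in the carton, and I handed the job in at about 18.7 s.

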